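# First cross pair on a leak-test chamber cover

### The arm

A 6-joint arm with a two-finger parallel gripper is mounted at the origin on the work surface. World frame = base frame: x ahead of the robot, y to its left, z up, the work surface at z = 0. Lengths are in m, angles in rad, forces in N, time in s.
With the tool pointing down it reaches from about 0.275 to 0.85 m from the base axis. Payload 5.2 kg.
Tool frame: the origin (TCP) lies at the very end of the fingers, on their centre line; the grasp point (between the pads) lies 19 mm behind it (env.grip_depth is the distance from the TCP to the grasp point, in m); z points along the fingers, y is the direction in which the jaws open and shut (so a half turn about z gives the same grasp; the last joint's range is limited). The gripper opens to 85 mm and grips with 20 to 120 N. Pads are 22 mm wide; open, the fingers measure 114 mm over their backs; the gripper's body (76 mm by 85 mm) begins 54 mm behind the grasp point. The pads swing forward as they close: fully open they stand 13 mm farther back than shut.
Start: joints at [1.096, 0.259, 1.535, -0, 1.348, -0.203], TCP at [0.148, 0.53, 0.192] pointing down, gripper open.
Joint ranges: [-3.14, 3.14], [-0.91, 2.08], [0.19, 2.58], [-1.22, 4.36], [0.22, 2.71], [-3.12, 3.12]. Speed limits (rad/s): [2.57, 2.57, 3.14, 3.14, 3.14, 3.14].

### API

Orientations are given as a unit quaternion [x, y, z, w].
In Python, from bench import env gives the robot as it stands.
- The arm moves only by the tool play_rows, never from a script. Its argument "increments" is a list of rows, each an object of numbers: "ax", "ay", "az": the turn, a rotation vector about the world's x, y, z as a fraction of full scale; "dx", "dy", "dz": the shift along the world's x, y, z as a fraction of full scale; "hand": the opening in per cent of the stroke, from 0 (shut) to 100 (fully open). A call has 1 to 8 rows; each row shifts and turns the commanded pose from where the row before left it; what a row does not reach is not made up. Full scale, the value 1, is 0.3 m for a shift and 90 degrees for a turn. A row lasts 1/8 s, in which the tool goes at most 62.5 mm and 10.7 degrees, less where a joint would pass 70% of its speed; a pose out of reach is approached as far as the arm can. A call with a number of a shift or a turn outside -1 to 1 is refused whole. A call with a gripper value outside its range is refused whole. The fingers move at their own pace and stop on an object; the grip force is fixed at half the most. Time passes only in rows, so rows that do not move let the fingers close. It gives the time, the measured TCP pose, the force and the opening at its end, in the units of the state.
- env.get_state(): the state, without advancing time (a new reading comes with each control period).
- env.capture(name): name is "scene" or "top"; returns a dict with "frame" (420x560x3 uint8, red, green, blue), "z_map" (420x560 float32, m along the optical axis (not along the pixel's ray), 0 where there is no reading), "mtx" (3x3 intrinsics, pixels), "dist_coeffs" ([k1, k2, p1, p2, k3] as OpenCV has them; the pictures are not rectified), "rvec" (rotation vector, rad) and "tvec" (3), from world to camera coordinates, as OpenCV has them. Camera axes: x right, y down, z forward; pixel columns grow to the right and rows downward; lengths in m; the calibration is good to about 2 mm. A picture is of the moment at which its call begins.
- env.hand_in(): hands the job in, once; it reports no verdict.
Trained networks look in the newest picture that a camera, given by its name, has taken for a name from the list of things; names that differ only in an ending like _2 or _b are one class to them, and where a whole thing is asked for, a point or a joint stands for the part that bears it (a point fixed in the world has none). Each returns a list of dicts, best first, with "conf" (0 to 1); they miss things now and then, are a little off and sometimes report something else, mostly with a low value. They report only what shows in the picture. A call takes as long as a camera call.
- env.find_in(target, camera): "centre" ([row, column] in pixels, amid what is visible of it).
- env.mark_of(target, camera): "centre" ([row, column] in pixels: a listed point, or the origin of a listed thing).
The state is a dict: "time_s": time; "joint_pos": joint angles; "joint_velocities": joint speeds; "joint_efforts": joint torques, N m; "tool_pos": TCP position; "tcp_rot": TCP orientation; "wrist_force": force on the tool from outside, world axes, zero at the start; "torque": the same for the moment, N m; "gripper_width": opening from 0.0 (shut) to 1.0 (fully open).
Only numpy, scipy, OpenCV 4.12 (cv2) and the standard library are available. Lean on these libraries where they do the work, as an engineer would, in place of code of your own. Each camera call takes 0.05 s, during which the arm holds its last target. There are 200 camera calls.

### The job

The gasketed cover of the leak-test chamber on the desk lies on with its four wing screws only finger-loose. Pull it down evenly with the first pair of the cross: tighten the wing screw at the corner by the brass hose nipple fully home, clockwise until its wings point at the middle of the cover, and then the diagonally opposite one just the same. Leave the other two screws loose, so that the gasket can settle.

Things in the scene. Friction and masses are not known exactly. Their poses are not given: they have to be found in the camera images.
- chamber: Leak-test chamber fixed to the desk: grey box, square aluminium cover 190 mm wide, round window. Origin: centre of the underside, z up. Cover top 86 mm up, window frame 3 mm more. Four identical black wing screws stand on the cover at (x, y) = (+-62, +-62) mm. A brass elbow hose nipple leaves the +x side and stands upright at (145, 62) mm, 18 mm thick, top 110 mm up; its corner is (+62, +62).
- screw_nipple (a joint): Turn (rad) of the wing screw at (+62, +62) mm, by the nipple; vertical axis. Grows clockwise from above to a firm stop at 1.3 = tight; starts 0.05 to 0.45. Light friction, stays as left, does not sink. Wings: one flat upright plane 54 mm wide, 9 mm thick, 16 to 40 mm above the cover's top, over an 18 mm hub. Yaw of that plane in the chamber's frame = 2.085 - value.
- screw_opposite (a joint): The same for the like wing screw at (-62, -62) mm, diagonally across: tight at its stop 1.3, starts 0.05 to 0.45; yaw of the wings' plane in the chamber's frame = 2.085 - value. Tight wings lie along the cover's diagonal, pointing at its middle. Grip across the 9 mm thickness, over the axis.
- screw_b (a joint): The same for the wing screw at (-62, +62) mm, which is to stay loose (starts 0.05 to 0.45, yaw of its wings' plane 0.515 - value).
- screw_d (a joint): The same for the wing screw at (+62, -62) mm, which is to stay loose (starts 0.05 to 0.45, yaw of its wings' plane 0.515 - value).

How it is judged:
On the way, in this order (a step that is already met when the one before it is completed fails the run):
1. the wing screw by the nipple is tight while the opposite one is still loose (value of joint screw_nipple above 1.12 rad and value of joint screw_opposite below 0.8 rad), for 0.2 s.
2. then the diagonally opposite wing screw is tight too (value of joint each of screw_nipple, screw_opposite above 1.12 rad), for 0.2 s.
At the end, for the whole second after the job is handed in: The wing screw by the nipple and the one diagonally opposite are both within 0.18 rad (10 degrees) of their stop at 1.3 rad, and the other two are still loose (below 0.8 rad) (all of step 2 and value of joint each of screw_b, screw_d below 0.8 rad); the robot touches nothing.
It fails at once if one of the other two wing screws is tightened (turned beyond 0.8 rad) (value of joint any of screw_b, screw_d above 0.8 rad).
It also fails if it takes over 42 s, if anything falls off the work surface, if the arm or the gripper's body presses on something with over 40 N, if the wrist force passes 120 N, or if a joint passes its speed limit or range.

## Working session

There is one attempt and no reset: what is moved stays moved. The work goes in short steps, Python scripts to look and compute and a tool call to move; the robot and the scene stay as the last step left them, time stands still between calls to the robot, and variables do not carry over. Pictures are saved under pics/ and viewed, about 8 in all and at most 12, crops included, and the job is handed in when it is done.

Besides the shell and the picture viewer there is one more tool, called after "Emit:" as name(argument=value, ...) on one line, values as JSON. play_rows: Moves the arm, as the interface text tells. Shift numbers are shares of 0.3 m and turn numbers shares of 90 degrees, none past 1 either way. Its arguments: {"type":"object","properties":{"increments":{"type":"array"}},"required":["increments"]}

```bash
mkdir -p pics; cat > h.py <<'E'
import numpy as np, cv2
from bench import env
def cap(n,png=None):
    c=env.capture(n)
    if png: cv2.imwrite('pics/'+png,cv2.cvtColor(c['frame'],cv2.COLOR_RGB2BGR))
    return c
def cloud(c):
    h,w=c['z_map'].shape
    u,v=np.meshgrid(np.arange(w),np.arange(h))
    n=cv2.undistortPoints(np.stack([u,v],-1).reshape(-1,1,2).astype(np.float64),c['mtx'],c['dist_coeffs']).reshape(h,w,2)
    z=c['z_map'][...,None]
    P=np.concatenate([n*z,z],-1)
    R=cv2.Rodrigues(np.array(c['rvec'],float))[0]
    return (P-np.array(c['tvec']).reshape(3))@R
E
python3 - <<'E'
from h import *
for n in ('scene','top'):
    c=cap(n,n+'1.png'); P=cloud(c)
    np.savez(n+'1.npz',P=P,f=c['frame'])
    for t in ('chamber','screw_nipple'):
        for k,f in (('find',env.find_in),('mark',env.mark_of)):
            for d in f(t,n)[:6]:
                r,cc=map(lambda x:int(round(x)),d['centre']); print(n,t,k,r,cc,round(d['conf'],2),P[r,cc].round(3) if 0<=r<420 and 0<=cc<560 else '')
print(env.get_state())
E
```

```text
scene chamber find 256 333 0.7 [0.615 0.132 0.088]
scene chamber mark 270 328 0.95 [0.639 0.14  0.09 ]
scene screw_nipple find 273 368 0.64 [0.629 0.19  0.112]Traceback (most recent call last):
  File "<stdin>", line 7, in <module>
ValueError: it knows: chamber
```

View pics/scene1.png

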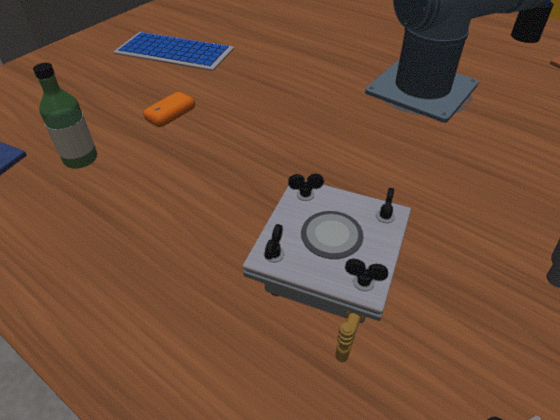

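The scene view shows the chamber at about (235, 330) px (row, column). The brass nipple is at (335, 347), so its corner screw is the one at (272, 365) and the opposite one is at (187, 305).

```bash
python3 - <<'E'
from h import *
n='top'
c=cap(n,n+'1.png'); P=cloud(c)
np.savez(n+'1.npz',P=P,f=c['frame'])
for t,k,f in (('chamber','find',env.find_in),('chamber','mark',env.mark_of),('screw_nipple','find',env.find_in)):
  for d in f(t,n)[:6]:
    r,cc=map(int,np.round(d['centre'])); print(n,t,k,r,cc,round(d['conf'],2),P[r,cc].round(3))
# cover plane: points z 80..95mm
for nm in ('scene','top'):
    P=np.load(nm+'1.npz')['P'] ; 
    m=(P[...,2]>.075)&(P[...,2]<.096)&(np.hypot(P[...,0]-.6,P[...,1]-.13)<.2)
    m=cv2.morphologyEx(m.astype(np.uint8),cv2.MORPH_CLOSE,np.ones((5,5)))
    m=cv2.morphologyEx(m,cv2.MORPH_OPEN,np.ones((7,7)))>0
    Q=P[m]; print(nm,len(Q),'z med',np.median(Q[:,2]),cv2.minAreaRect(Q[:,:2].astype(np.float32)))
    m=(P[...,2]>.100)&(P[...,2]<.135)&(np.hypot(P[...,0]-.61,P[...,1]-.13)<.18)
    nn,L,s,ce=cv2.connectedComponentsWithStats(m.astype(np.uint8))
    for i in range(1,nn):
        if s[i,4]<15: continue
        Q=P[L==i]; (w,V)=np.linalg.eigh(np.cov(Q[:,:2].T)); v=V[:,1]
        r=cv2.minAreaRect(Q[:,:2].astype(np.float32))
        print(' px',ce[i].round(),s[i,4],'mean',Q.mean(0).round(4),'rectc',np.round(r[0],4),np.round(r[1],3),'zmax',Q[:,2].max().round(4),'yaw',round(float(np.arctan2(v[1],v[0])),3))
print(env.get_state())
E
```

```text
top chamber find 188 240 0.83 [0.58  0.112 0.089]
top chamber mark 196 246 0.56 [0.567 0.102 0.089]
top screw_nipple find 158 197 0.51 [0.625 0.184 0.109]
scene 12766 z med 0.08612508066624447 ((0.7289783954620361, 0.14895015954971313), (0.4946560263633728, 0.1888483613729477), 15.021734237670898)
 px [306. 182.] 496 mean [0.5411 0.0357 0.1147] rectc [0.5406 0.0359] [0.015 0.053] zmax 0.127 yaw 2.249
 px [387. 204.] 249 mean [0.5135 0.1549 0.1179] rectc [0.5073 0.1525] [0.053 0.017] zmax 0.1269 yaw -2.802
 px [274. 242.] 388 mean [0.6616 0.0694 0.1174] rectc [0.6588 0.0686] [0.051 0.013] zmax 0.1269 yaw -2.833
 px [366. 271.] 673 mean [0.6291 0.1867 0.1154] rectc [0.6282 0.1861] [0.015 0.052] zmax 0.1272 yaw 1.917
 px [346. 329.] 208 mean [0.7079 0.2071 0.1082] rectc [0.7066 0.2068] [0.017 0.018] zmax 0.1119 yaw 2.691
top 11245 z med 0.08615773167803221 ((0.5566977262496948, 0.10212480276823044), (0.2438158392906189, 0.19018465280532837), 15.033348083496094)
 px [187. 111.] 87 mean [0.7051 0.2058 0.1081] rectc [0.7056 0.2059] [0.015 0.016] zmax 0.1119 yaw -3.008
 px [269. 141.] 223 m
[... 401 characters left out ...]
8
{'time_s': 0.4, 'joint_pos': array([ 1.09623228e+00,  2.58709598e-01,  1.53515899e+00,  1.75200008e-06,
        1.34802540e+00, -2.02799521e-01]), 'joint_velocities': array([-0.00013229, -0.00012819, -0.00067714,  0.00054636,  0.00057197,
        0.00092155]), 'joint_efforts': array([-1.76323472e-03, -4.45430017e+01, -2.90493447e+01, -3.44080454e-04,
        4.02144200e-03, -3.52159407e-05]), 'tool_pos': array([0.14757013, 0.52973574, 0.19148679]), 'tcp_rot': array([ 1.35464684e-01,  9.90782164e-01, -1.41827168e-04, -5.08650227e-05]), 'wrist_force': array([ 1.45437867, -0.32382045,  0.28956964]), 'torque': array([ 0.01189448, -0.00321368,  0.02322182]), 'gripper_width': 0.9984240668609144}
```

View pics/top1.png

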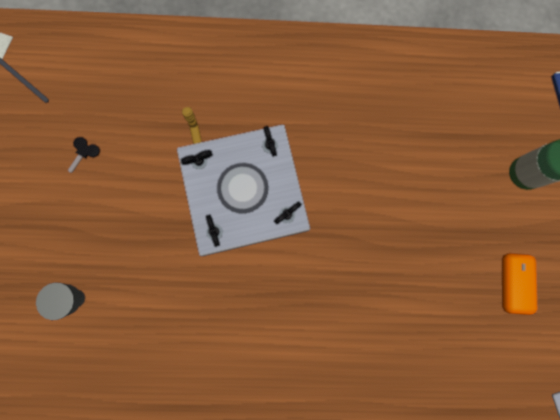

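The top view agrees. The nipple is at (112, 187) px (row, column), with its screw at (157, 197) and the opposite one at (212, 288). From both depth views the chamber yaw is 15°, and the screws are at (0.627, 0.1855) and (0.5395, 0.0345). Their values are about 0.42 and 0.09. Before moving I'll check for obstacles on the path.

```bash
python3 - <<'E'
import numpy as np,cv2
P=np.load('top1.npz')['P']
m=(P[...,2]>.03)&(P[...,2]<1)
n,L,s,c=cv2.connectedComponentsWithStats(m.astype(np.uint8))
for i in range(1,n):
    if s[i,4]>30: Q=P[L==i]; print(c[i].round(),s[i,4],Q.min(0).round(3),Q.max(0).round(3))
E
```

```text
[240. 188.] 12748 [ 0.441 -0.006  0.04 ] [0.713 0.223 0.828]
[540. 165.] 1523 [ 0.441 -0.443  0.03 ] [0.676 0.064 0.828]
[524. 285.] 460 [ 0.386 -0.424  0.03 ] [0.48  0.064 0.828]
[ 58. 300.] 1345 [0.359 0.064 0.04 ] [0.441 0.432 0.828]
```

```bash
python3 - <<'E'
import numpy as np
P=np.load('top1.npz')['P']
Q=P[275:325,35:85].reshape(-1,3); Q=Q[(Q[:,2]>.02)&(Q[:,2]<.6)]
print(np.percentile(Q[:,2],[5,50,95]),np.percentile(Q,[3,97],axis=0))
E
```

```text
[0.0566075  0.08455584 0.08664963] [[0.36237915 0.37461573 0.05082996]
 [0.41276229 0.42742467 0.08689972]]
```

Emit:
play_rows(increments=[{"dx": 0.133, "dy": -0.0955, "az": -0.0503, "hand": 45}, {"dx": 0.133, "dy": -0.0955, "az": -0.0503, "hand": 45}, {"dx": 0.133, "dy": -0.0955, "az": -0.0503, "hand": 45}, {"dx": 0.133, "dy": -0.0955, "az": -0.0503, "hand": 45}, {"dx": 0.133, "dy": -0.0955, "az": -0.0503, "hand": 45}, {"dx": 0.133, "dy": -0.0955, "az": -0.0503, "hand": 45}, {"dx": 0.133, "dy": -0.0955, "az": -0.0503, "hand": 45}, {"dx": 0.133, "dy": -0.0955, "az": -0.0503, "hand": 45}])

```text
invalid input at $.increments[0]: expected keys ax, ay, az, dx, dy, dz, hand
```

Emit:
play_rows(increments=[{"dx": 0.133, "dy": -0.0955, "az": -0.0503, "hand": 45}, {"dx": 0.133, "dy": -0.0955, "az": -0.0503, "hand": 45}, {"dx": 0.133, "dy": -0.0955, "az": -0.0503, "hand": 45}, {"dx": 0.133, "dy": -0.0955, "az": -0.0503, "hand": 45}, {"dz": -0.1, "hand": 45}, {"hand": 45}, {"hand": 45}])

```text
invalid input at $.increments[0]: expected keys ax, ay, az, dx, dy, dz, hand
```

```bash
cat > look.py <<'E'
from h import *
import sys
def look(name):
    c=cap('scene',name); P=cloud(c)
    m=(P[...,2]>.103)&(P[...,2]<.130)&(np.hypot(P[...,0]-.582,P[...,1]-.109)<.12)
    nn,L,s,ce=cv2.connectedComponentsWithStats(m.astype(np.uint8))
    for i in range(1,nn):
        if s[i,4]<15: continue
        Q=P[L==i]; (w,V)=np.linalg.eigh(np.cov(Q[:,:2].T)); v=V[:,1]
        r=cv2.minAreaRect(Q[:,:2].astype(np.float32))
        print(' px',ce[i].round(),s[i,4],'rectc',np.round(r[0],4),np.round(r[1],3),'yaw',round(float(np.arctan2(v[1],v[0])%np.pi),3))
    s=env.get_state(); R=cv2.Rodrigues(np.zeros(3))[0]
    q=s['tcp_rot']; from scipy.spatial.transform import Rotation as T
    M=T.from_quat(q).as_matrix(); print('t',s['time_s'],'tcp',s['tool_pos'].round(4),'jawyaw',round(float(np.arctan2(M[1,1],M[0,1])),3),'zaxis',M[:,2].round(3),'F',s['wrist_force'].round(1),'T',s['torque'].round(2),'w',round(s['gripper_width'],3))
    f=c['frame'][150:330,230:450]; cv2.imwrite('pics/c_'+name,cv2.cvtColor(cv2.resize(f,None,fx=3,fy=3),cv2.COLOR_RGB2BGR))
look(sys.argv[1])
E
python3 look.py s2.png
```

```text
px [306. 182.] 468 rectc [0.5403 0.0357] [0.015 0.053] yaw 2.256
 px [387. 204.] 237 rectc [0.5088 0.154 ] [0.05  0.016] yaw 0.338
 px [274. 242.] 371 rectc [0.6593 0.0686] [0.051 0.013] yaw 0.307
 px [366. 270.] 631 rectc [0.6281 0.1861] [0.013 0.052] yaw 1.917
t 0.45 tcp [0.1476 0.5298 0.1915] jawyaw 1.299 zaxis [-0. -0. -1.] F [-1.  -0.4  0.8] T [ 0.   -0.01 -0.01] w 0.999
```

View pics/c_s2.png

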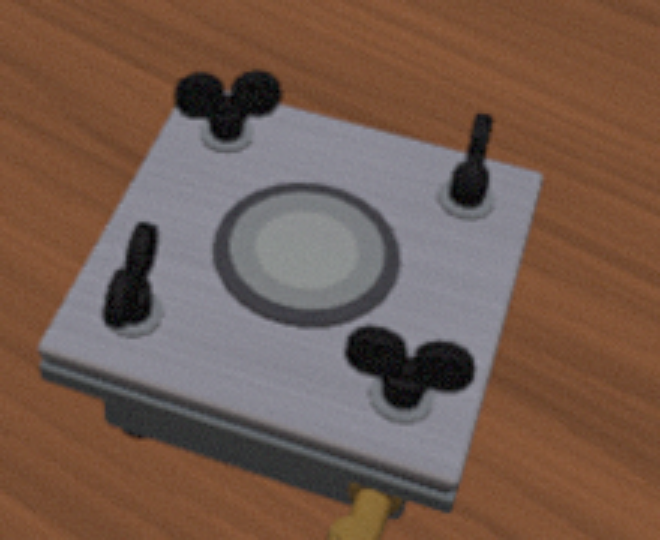

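The crop shows the arm hasn't moved: that call was refused because every key is required. The wings are two round ears in a V, so the pads will touch both over the axis.

Emit:
play_rows(increments=[{"ax": 0, "ay": 0, "dz": 0, "dx": 0.133, "dy": -0.0955, "az": -0.0503, "hand": 45}, {"ax": 0, "ay": 0, "dz": 0, "dx": 0.133, "dy": -0.0955, "az": -0.0503, "hand": 45}, {"ax": 0, "ay": 0, "dz": 0, "dx": 0.133, "dy": -0.0955, "az": -0.0503, "hand": 45}, {"ax": 0, "ay": 0, "dz": 0, "dx": 0.133, "dy": -0.0955, "az": -0.0503, "hand": 45}, {"ax": 0, "ay": 0, "dz": 0, "dx": 0.133, "dy": -0.0955, "az": -0.0503, "hand": 45}, {"ax": 0, "ay": 0, "dz": 0, "dx": 0.133, "dy": -0.0955, "az": -0.0503, "hand": 45}, {"ax": 0, "ay": 0, "dz": 0, "dx": 0.133, "dy": -0.0955, "az": -0.0503, "hand": 45}, {"ax": 0, "ay": 0, "dz": 0, "dx": 0.133, "dy": -0.0955, "az": -0.0503, "hand": 45}])

```text
time_s: 1.45
tool_pos: [0.4681, 0.2996, 0.1918]
tcp_rot: [0.438, 0.899, 0.0, 0.0]
wrist_force: [-0.5, -0.1, 0.6]
gripper_width: 0.446
```

Emit:
play_rows(increments=[{"ax": 0, "ay": 0, "dz": 0, "dx": 0.133, "dy": -0.0955, "az": -0.0503, "hand": 45}, {"ax": 0, "ay": 0, "dz": 0, "dx": 0.133, "dy": -0.0955, "az": -0.0503, "hand": 45}, {"ax": 0, "ay": 0, "dz": 0, "dx": 0.133, "dy": -0.0955, "az": -0.0503, "hand": 45}, {"ax": 0, "ay": 0, "dz": 0, "dx": 0.133, "dy": -0.0955, "az": -0.0503, "hand": 45}, {"ax": 0, "ay": 0, "az": 0, "dx": 0, "dy": 0, "dz": -0.1, "hand": 45}, {"ax": 0, "ay": 0, "az": 0, "dx": 0, "dy": 0, "dz": 0, "hand": 45}, {"ax": 0, "ay": 0, "az": 0, "dx": 0, "dy": 0, "dz": 0, "hand": 45}])

```text
time_s: 2.33
tool_pos: [0.6263, 0.1864, 0.1623]
tcp_rot: [0.573, 0.82, 0.0, 0.0]
wrist_force: [1.0, -0.4, -0.2]
gripper_width: 0.446
```

```bash
python3 look.py s3.png
```

```text
px [306. 182.] 469 rectc [0.5399 0.0353] [0.014 0.053] yaw 2.252
 px [274. 242.] 373 rectc [0.6589 0.0682] [0.051 0.013] yaw 0.309
 px [366. 270.] 628 rectc [0.6281 0.1861] [0.013 0.052] yaw 1.918
t 2.375 tcp [0.6267 0.1867 0.163 ] jawyaw 0.352 zaxis [ 0.002  0.    -1.   ] F [ 0.3  0.3 -0.2] T [-0.06 -0.05 -0.08] w 0.453
```

View pics/c_s3.png

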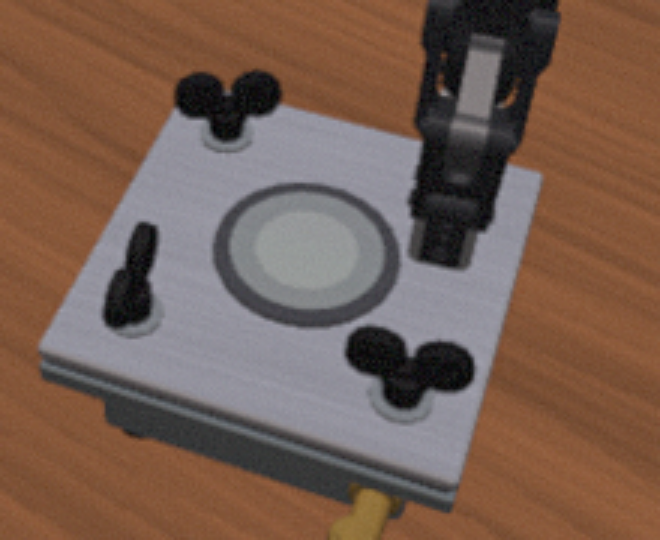

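The gripper is above the nipple screw, with its jaws across the wing plane. Now I'll go down and close.

Emit:
play_rows(increments=[{"ax": 0, "ay": 0, "az": 0, "dx": 0, "dy": -0.002, "dz": -0.1, "hand": 45}, {"ax": 0, "ay": 0, "az": 0, "dx": 0, "dy": 0, "dz": -0.093, "hand": 45}, {"ax": 0, "ay": 0, "az": 0, "dx": 0, "dy": 0, "dz": 0, "hand": 45}, {"ax": 0, "ay": 0, "az": 0, "dx": 0, "dy": 0, "dz": 0, "hand": 0}, {"ax": 0, "ay": 0, "az": 0, "dx": 0, "dy": 0, "dz": 0, "hand": 0}, {"ax": 0, "ay": 0, "az": 0, "dx": 0, "dy": 0, "dz": 0, "hand": 0}, {"ax": 0, "ay": 0, "az": 0, "dx": 0, "dy": 0, "dz": 0, "hand": 0}, {"ax": 0, "ay": 0, "az": 0, "dx": 0, "dy": 0, "dz": 0, "hand": 0}])

```text
time_s: 3.38
tool_pos: [0.6265, 0.1854, 0.1038]
tcp_rot: [0.573, 0.82, 0.0, 0.0]
wrist_force: [0.6, -0.6, -0.5]
gripper_width: 0.002
```

```bash
python3 look.py s4.png
```

```text
px [306. 182.] 467 rectc [0.5399 0.0353] [0.014 0.053] yaw 2.252
 px [274. 242.] 368 rectc [0.6589 0.0685] [0.051 0.013] yaw 0.312
 px [366. 270.] 628 rectc [0.6284 0.1861] [0.013 0.052] yaw 1.919
t 3.425 tcp [0.6264 0.1854 0.1037] jawyaw 0.351 zaxis [-0.  0. -1.] F [ 0.5  0.3 -0. ] T [ 0.    0.04 -0.03] w 0.003
```

View pics/c_s4.png

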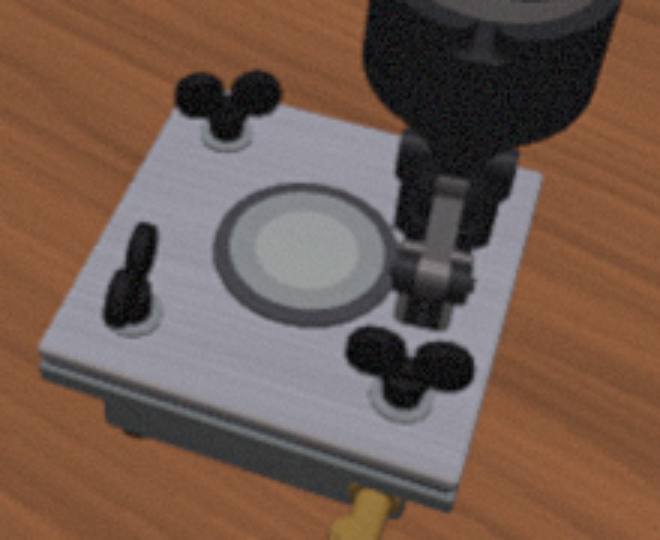

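The fingers closed on nothing. They stand behind the screw, with tips near (257, 372) px (row, column) against the screw at (270, 366). I'll compare with the projection.

```bash
python3 - <<'E'
from h import *
s=env.get_state()
for n in('scene','top'):
    c=cap(n,n+'5.png'); P=cloud(c); 
    pts=np.array([s['tool_pos'],s['tool_pos']+[0,0,.05],[.6275,.1858,.114],[.6275,.1858,.086]])
    print(n,cv2.projectPoints(pts,c['rvec'],c['tvec'],c['mtx'],c['dist_coeffs'])[0].reshape(-1,2).round(1).tolist(), c['dist_coeffs'])
    if n=='scene':
        for r in range(230,276,5):
            print(r,[P[r,cc].round(3).tolist() for cc in (368,373,378)])
    else:
        m=(P[...,2]>.1)&(P[...,2]<.3)&(np.hypot(P[...,0]-.6,P[...,1]-.15)<.12); 
        cv2.imwrite('pics/t5c.png',cv2.resize(c['frame'][90:290,80:340,::-1],None,fx=3,fy=3))
E
```

```text
scene [[365.0, 274.3], [370.5, 249.2], [365.9, 270.1], [363.1, 283.1]] [-0.04455703  0.          0.          0.          0.        ]
230 [[0.645, 0.185, 0.205], [0.674, 0.201, 0.242], [0.671, 0.205, 0.242]]
235 [[0.678, 0.198, 0.237], [0.677, 0.203, 0.239], [0.676, 0.207, 0.241]]
240 [[0.684, 0.202, 0.237], [0.681, 0.205, 0.237], [0.678, 0.209, 0.237]]
245 [[0.686, 0.203, 0.234], [0.683, 0.207, 0.233], [0.681, 0.211, 0.235]]
250 [[0.64, 0.187, 0.167], [0.638, 0.193, 0.169], [0.675, 0.21, 0.22]]
255 [[0.639, 0.188, 0.158], [0.638, 0.194, 0.161], [0.629, 0.197, 0.154]]
260 [[0.591, 0.173, 0.086], [0.637, 0.195, 0.151], [0.583, 0.183, 0.085]]
265 [[0.598, 0.177, 0.086], [0.622, 0.191, 0.123], [0.621, 0.197, 0.126]]
270 [[0.629, 0.189, 0.118], [0.627, 0.194, 0.121], [0.625, 0.2, 0.122]]
275 [[0.629, 0.19, 0.11], [0.627, 0.196, 0.111], [0.625, 0.201, 0.113]]
top [[196.6, 157.8], [191.6, 149.6], [195.4, 155.6], [198.0, 159.8]] [-0.00898369  0.          0.          0.          0.        ]
```

View pics/t5c.png

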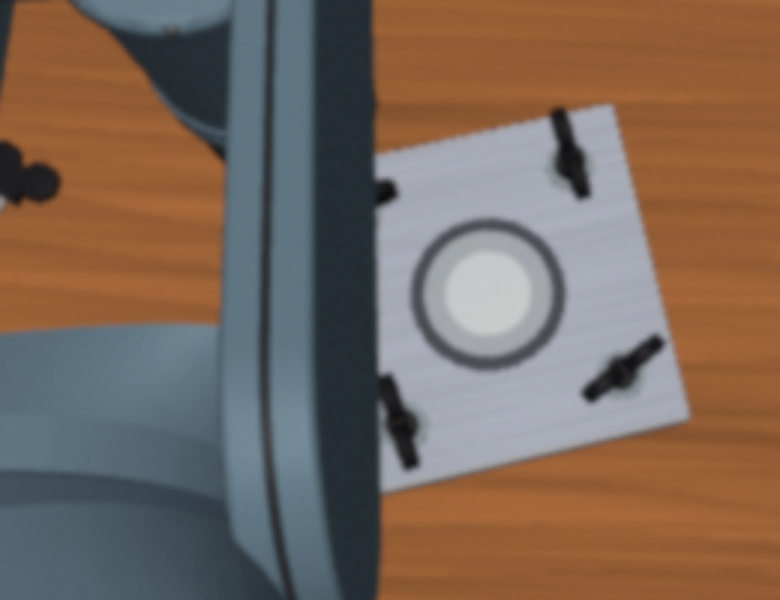

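The tips (reported z 0.104) actually stand near z 0.147 in depth, while x and y agree. So the real fingertips are about 43 mm higher than reported. I'll open, go down 25 mm and look again.

Emit:
play_rows(increments=[{"ax": 0, "ay": 0, "az": 0, "dx": 0, "dy": 0, "dz": 0, "hand": 45}, {"ax": 0, "ay": 0, "az": 0, "dx": 0, "dy": 0, "dz": 0, "hand": 45}, {"ax": 0, "ay": 0, "az": 0, "dx": 0, "dy": 0, "dz": 0, "hand": 45}, {"ax": 0, "ay": 0, "az": 0, "dx": 0, "dy": 0, "dz": -0.04, "hand": 45}, {"ax": 0, "ay": 0, "az": 0, "dx": 0, "dy": 0, "dz": -0.043, "hand": 45}, {"ax": 0, "ay": 0, "az": 0, "dx": 0, "dy": 0, "dz": 0, "hand": 45}])

```text
time_s: 4.28
tool_pos: [0.6249, 0.1852, 0.0765]
tcp_rot: [0.573, 0.82, -0.001, -0.002]
wrist_force: [-0.7, -0.4, -0.4]
gripper_width: 0.449
```

```bash
python3 look.py s6.png; python3 - <<'E'
from h import *
c=cap('scene'); P=cloud(c)
for cc in (366,370,374): print(cc,[(r,P[r,cc].round(3).tolist()) for r in range(250,290,3)])
E
```

```text
px [306. 182.] 464 rectc [0.5397 0.0352] [0.013 0.053] yaw 2.25
 px [274. 242.] 370 rectc [0.6588 0.0686] [0.051 0.013] yaw 0.31
 px [351. 266.] 149 rectc [0.6337 0.1676] [0.009 0.014] yaw 1.797
 px [383. 274.] 114 rectc [0.6202 0.2046] [0.01  0.012] yaw 2.394
 px [364. 282.] 58 rectc [0.6523 0.1958] [0.008 0.022] yaw 1.905
t 4.325 tcp [0.6256 0.1853 0.0775] jawyaw 0.351 zaxis [-0.002 -0.    -1.   ] F [0.6 0.1 0.2] T [ 0.04 -0.02  0.01] w 0.447
366 [(250, [0.682, 0.201, 0.22]), (253, [0.685, 0.203, 0.22]), (256, [0.688, 0.204, 0.219]), (259, [0.69, 0.206, 0.218]), (262, [0.689, 0.206, 0.213]), (265, [0.686, 0.206, 0.203]), (268, [0.683, 0.205, 0.195]), (271, [0.68, 0.205, 0.186]), (274, [0.673, 0.203, 0.172]), (277, [0.656, 0.198, 0.142]), (280, [0.656, 0.199, 0.137]), (283, [0.655, 0.199, 0.131]), (286, [0.632, 0.192, 0.091]), (289, [0.634, 0.194, 0.088])]
370 [(250, [0.68, 0.204, 0.221]), (253, [0.683, 0.206, 0.22]), (256, [0.686, 0.208, 0.22]), (259, [0.688, 0.209, 0.218]), (262, [0.687, 0.209, 0.213]), (265, [0.687, 0.21, 0.208]), (268, [0.681, 0.209, 0.196]), (271, [0.679, 0.209, 0.188]), (274, [0.671, 0.207, 0.172]), (277, [0.672, 0.208, 0.169]), (280, [0.656, 0.203, 0.141]), (283, [0.655, 0.204, 0.134]), (286, [0.627, 0.195, 0.088]), (289, [0.632, 0.198, 0.088])]
374 [(250, [0.678, 0.207, 0.221]), (253, [0.68, 0.209, 0.22]), (256, [0.684, 0.211, 0.22]), (259, [0.685, 0.212, 0.217]), (262, [0.686, 0.213, 0.214]), (265, [0.685, 0.213, 0.209]), (268, [0.682, 0.213, 0.201]), (271, [0.679, 0.213, 0.191]), (274, [0.676, 0.213, 0.183]), (277, [0.672, 0.212, 0.173]), (280, [0.646, 0.204, 0.13]), (283, [0.619, 0.197, 0.086]), (286, [0.623, 0.199, 0.086]), (289, [0.626, 0.201, 0.085])]
```

View pics/c_s6.png

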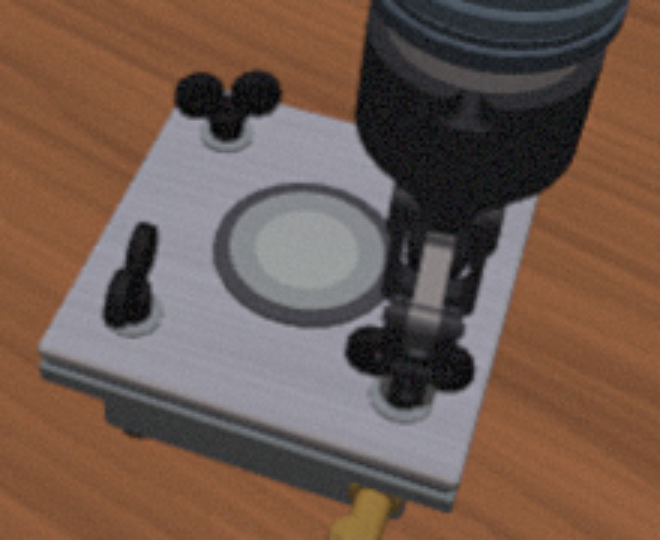

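Fingers now straddle the wings, tips at about z 0.127 (that is about 0.121 when shut). I'll go down 16 mm more and close.

Emit:
play_rows(increments=[{"ax": 0, "ay": 0, "az": 0, "dx": 0, "dy": 0, "dz": -0.055, "hand": 45}, {"ax": 0, "ay": 0, "az": 0, "dx": 0, "dy": 0, "dz": 0, "hand": 45}, {"ax": 0, "ay": 0, "az": 0, "dx": 0, "dy": 0, "dz": 0, "hand": 0}, {"ax": 0, "ay": 0, "az": 0, "dx": 0, "dy": 0, "dz": 0, "hand": 0}, {"ax": 0, "ay": 0, "az": 0, "dx": 0, "dy": 0, "dz": 0, "hand": 0}, {"ax": 0, "ay": 0, "az": 0, "dx": 0, "dy": 0, "dz": 0, "hand": 0}, {"ax": 0, "ay": 0, "az": 0, "dx": 0, "dy": 0, "dz": 0, "hand": 0}])

```text
time_s: 5.25
tool_pos: [0.626, 0.1853, 0.0625]
tcp_rot: [0.573, 0.82, -0.0, -0.0]
wrist_force: [-5.6, -2.2, 4.2]
gripper_width: 0.141
```

Gripped. Now I'll turn clockwise about 50°.

Emit:
play_rows(increments=[{"ax": 0, "ay": 0, "az": -0.07, "dx": 0, "dy": 0, "dz": 0, "hand": 0}, {"ax": 0, "ay": 0, "az": -0.07, "dx": 0, "dy": 0, "dz": 0, "hand": 0}, {"ax": 0, "ay": 0, "az": -0.07, "dx": 0, "dy": 0, "dz": 0, "hand": 0}, {"ax": 0, "ay": 0, "az": -0.07, "dx": 0, "dy": 0, "dz": 0, "hand": 0}, {"ax": 0, "ay": 0, "az": -0.07, "dx": 0, "dy": 0, "dz": 0, "hand": 0}, {"ax": 0, "ay": 0, "az": -0.07, "dx": 0, "dy": 0, "dz": 0, "hand": 0}, {"ax": 0, "ay": 0, "az": -0.07, "dx": 0, "dy": 0, "dz": 0, "hand": 0}])

```text
time_s: 6.12
tool_pos: [0.6268, 0.1852, 0.0625]
tcp_rot: [0.84, 0.543, 0.0, 0.0]
wrist_force: [-3.0, -1.8, 2.2]
gripper_width: 0.139
```

Emit:
play_rows(increments=[{"ax": 0, "ay": 0, "az": -0.07, "dx": 0, "dy": 0, "dz": 0, "hand": 0}, {"ax": 0, "ay": 0, "az": -0.015, "dx": 0, "dy": 0, "dz": 0, "hand": 0}, {"ax": 0, "ay": 0, "az": 0, "dx": 0, "dy": 0, "dz": 0, "hand": 0}, {"ax": 0, "ay": 0, "az": 0, "dx": 0, "dy": 0, "dz": 0, "hand": 0}])

```text
time_s: 6.62
tool_pos: [0.627, 0.1852, 0.0625]
tcp_rot: [0.873, 0.488, 0.0, 0.0]
wrist_force: [-1.5, -3.2, 2.2]
gripper_width: 0.142
```

```bash
python3 look.py s7.png
```

```text
px [306. 182.] 464 rectc [0.5398 0.0353] [0.014 0.053] yaw 2.25
 px [274. 242.] 366 rectc [0.6591 0.0683] [0.051 0.013] yaw 0.311
 px [369. 275.] 491 rectc [0.6335 0.1889] [0.03  0.037] yaw 2.319
t 6.675 tcp [0.627  0.1852 0.0625] jawyaw -0.551 zaxis [ 0.001 -0.    -1.   ] F [-0.7 -2.2  3.1] T [-0.48  0.06  0.14] w 0.137
```

Emit:
play_rows(increments=[{"ax": 0, "ay": 0, "az": 0, "dx": 0, "dy": 0, "dz": 0, "hand": 45}, {"ax": 0, "ay": 0, "az": 0, "dx": 0, "dy": 0, "dz": 0, "hand": 45}, {"ax": 0, "ay": 0, "az": 0, "dx": 0, "dy": 0, "dz": 0, "hand": 45}, {"ax": 0, "ay": 0, "az": 0, "dx": 0, "dy": 0, "dz": 0.1, "hand": 45}, {"ax": 0, "ay": 0, "az": 0, "dx": 0, "dy": 0, "dz": 0.1, "hand": 45}])

```text
time_s: 7.3
tool_pos: [0.6261, 0.1856, 0.1225]
tcp_rot: [0.873, 0.488, -0.0, -0.0]
wrist_force: [0.1, 0.7, 0.5]
gripper_width: 0.449
```

Emit:
play_rows(increments=[{"ax": 0, "ay": 0, "az": 0.0982, "dx": -0.0365, "dy": -0.063, "dz": 0, "hand": 45}, {"ax": 0, "ay": 0, "az": 0.0982, "dx": -0.0365, "dy": -0.063, "dz": 0, "hand": 45}, {"ax": 0, "ay": 0, "az": 0.0982, "dx": -0.0365, "dy": -0.063, "dz": 0, "hand": 45}, {"ax": 0, "ay": 0, "az": 0.0982, "dx": -0.0365, "dy": -0.063, "dz": 0, "hand": 45}, {"ax": 0, "ay": 0, "az": 0.0982, "dx": -0.0365, "dy": -0.063, "dz": 0, "hand": 45}, {"ax": 0, "ay": 0, "az": 0.0982, "dx": -0.0365, "dy": -0.063, "dz": 0, "hand": 45}, {"ax": 0, "ay": 0, "az": 0.0982, "dx": -0.0365, "dy": -0.063, "dz": 0, "hand": 45}, {"ax": 0, "ay": 0, "az": 0.0982, "dx": -0.0365, "dy": -0.063, "dz": 0, "hand": 45}])

```text
time_s: 8.3
tool_pos: [0.5386, 0.0338, 0.1224]
tcp_rot: [0.428, 0.904, 0.0, 0.0]
wrist_force: [-0.2, -0.3, -0.1]
gripper_width: 0.454
```

Emit:
play_rows(increments=[{"ax": 0, "ay": 0, "az": 0, "dx": 0, "dy": 0, "dz": 0, "hand": 45}])

```text
time_s: 8.43
tool_pos: [0.5384, 0.0335, 0.1224]
tcp_rot: [0.431, 0.902, 0.0, 0.0]
wrist_force: [0.8, -0.2, 0.4]
gripper_width: 0.45
```

```bash
python3 look.py s8.png
```

```text
px [306. 182.] 467 rectc [0.5397 0.0353] [0.013 0.054] yaw 2.251
 px [387. 204.] 230 rectc [0.5088 0.1537] [0.051 0.015] yaw 0.338
 px [274. 242.] 374 rectc [0.659  0.0687] [0.052 0.013] yaw 0.31
 px [366. 271.] 514 rectc [0.6285 0.1846] [0.053 0.013] yaw 1.051
t 8.475 tcp [0.539  0.0341 0.1225] jawyaw 0.678 zaxis [ 0.001  0.    -1.   ] F [ 0.8  0.2 -0. ] T [-0.05 -0.04 -0.06] w 0.452
```

View pics/c_s8.png

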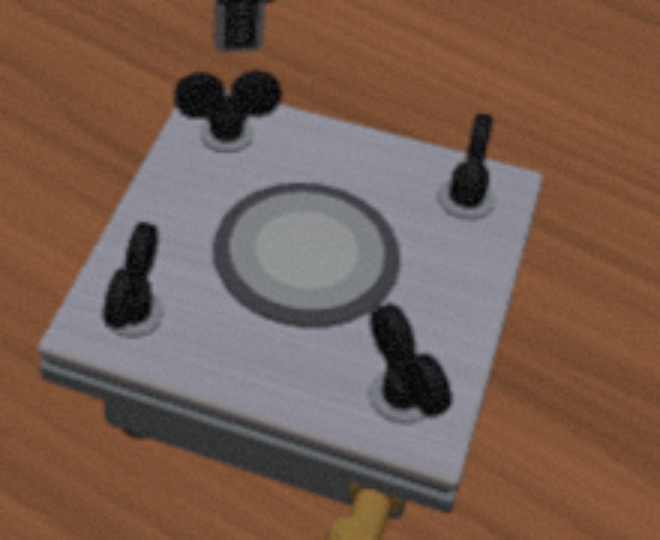

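The nipple screw's wings now point at the middle: yaw 1.051 against 1.047 expected. The gripper is above the opposite screw at (182, 306) px (row, column). I'll go down 60 mm and close.

Emit:
play_rows(increments=[{"ax": 0, "ay": 0, "az": 0, "dx": 0, "dy": 0, "dz": -0.1, "hand": 45}, {"ax": 0, "ay": 0, "az": 0, "dx": 0, "dy": 0, "dz": -0.1, "hand": 45}, {"ax": 0, "ay": 0, "az": 0, "dx": 0, "dy": 0, "dz": 0, "hand": 45}, {"ax": 0, "ay": 0, "az": 0, "dx": 0, "dy": 0, "dz": 0, "hand": 0}, {"ax": 0, "ay": 0, "az": 0, "dx": 0, "dy": 0, "dz": 0, "hand": 0}, {"ax": 0, "ay": 0, "az": 0, "dx": 0, "dy": 0, "dz": 0, "hand": 0}, {"ax": 0, "ay": 0, "az": 0, "dx": 0, "dy": 0, "dz": 0, "hand": 0}, {"ax": 0, "ay": 0, "az": 0, "dx": 0, "dy": 0, "dz": 0, "hand": 0}])

```text
time_s: 9.48
tool_pos: [0.5383, 0.033, 0.0644]
tcp_rot: [0.43, 0.903, -0.001, 0.0]
wrist_force: [-6.8, -5.2, 7.6]
gripper_width: 0.091
```

Emit:
play_rows(increments=[{"ax": 0, "ay": 0, "az": -0.07, "dx": 0, "dy": 0, "dz": 0, "hand": 0}, {"ax": 0, "ay": 0, "az": -0.07, "dx": 0, "dy": 0, "dz": 0, "hand": 0}, {"ax": 0, "ay": 0, "az": -0.07, "dx": 0, "dy": 0, "dz": 0, "hand": 0}, {"ax": 0, "ay": 0, "az": -0.07, "dx": 0, "dy": 0, "dz": 0, "hand": 0}, {"ax": 0, "ay": 0, "az": -0.07, "dx": 0, "dy": 0, "dz": 0, "hand": 0}, {"ax": 0, "ay": 0, "az": -0.07, "dx": 0, "dy": 0, "dz": 0, "hand": 0}, {"ax": 0, "ay": 0, "az": -0.07, "dx": 0, "dy": 0, "dz": 0, "hand": 0}])

```text
time_s: 10.35
tool_pos: [0.5391, 0.0333, 0.0644]
tcp_rot: [0.739, 0.674, -0.0, 0.001]
wrist_force: [-4.3, -3.3, 5.4]
gripper_width: 0.091
```

Emit:
play_rows(increments=[{"ax": 0, "ay": 0, "az": -0.07, "dx": 0, "dy": 0, "dz": 0, "hand": 0}, {"ax": 0, "ay": 0, "az": -0.07, "dx": 0, "dy": 0, "dz": 0, "hand": 0}, {"ax": 0, "ay": 0, "az": -0.07, "dx": 0, "dy": 0, "dz": 0, "hand": 0}, {"ax": 0, "ay": 0, "az": -0.07, "dx": 0, "dy": 0, "dz": 0, "hand": 0}, {"ax": 0, "ay": 0, "az": -0.015, "dx": 0, "dy": 0, "dz": 0, "hand": 0}, {"ax": 0, "ay": 0, "az": 0, "dx": 0, "dy": 0, "dz": 0, "hand": 0}, {"ax": 0, "ay": 0, "az": 0, "dx": 0, "dy": 0, "dz": 0, "hand": 0}, {"ax": 0, "ay": 0, "az": 0, "dx": 0, "dy": 0, "dz": 0, "hand": 0}])

```text
time_s: 11.35
tool_pos: [0.5397, 0.0332, 0.0644]
tcp_rot: [0.872, 0.489, 0.0, 0.002]
wrist_force: [-3.2, -4.5, 7.0]
gripper_width: 0.093
```

Emit:
play_rows(increments=[{"ax": 0, "ay": 0, "az": 0, "dx": 0, "dy": 0, "dz": 0, "hand": 45}, {"ax": 0, "ay": 0, "az": 0, "dx": 0, "dy": 0, "dz": 0, "hand": 45}, {"ax": 0, "ay": 0, "az": 0, "dx": 0, "dy": 0, "dz": 0, "hand": 45}, {"ax": 0, "ay": 0, "az": 0, "dx": 0, "dy": 0, "dz": 0.1, "hand": 45}, {"ax": 0, "ay": 0, "az": 0, "dx": 0, "dy": 0, "dz": 0.15, "hand": 45}, {"ax": 0, "ay": 0, "az": 0, "dx": 0, "dy": 0, "dz": 0, "hand": 45}])

```text
time_s: 12.1
tool_pos: [0.5417, 0.034, 0.141]
tcp_rot: [0.873, 0.488, 0.003, 0.002]
wrist_force: [-0.0, -0.5, -0.9]
gripper_width: 0.449
```

```bash
python3 look.py s9.png
```

```text
px [306. 182.] 319 rectc [0.5409 0.0349] [0.051 0.013] yaw 1.082
 px [387. 204.] 236 rectc [0.5083 0.1536] [0.051 0.016] yaw 0.34
 px [274. 242.] 368 rectc [0.6593 0.0684] [0.052 0.013] yaw 0.308
 px [366. 271.] 510 rectc [0.629  0.1853] [0.052 0.014] yaw 1.051
t 12.15 tcp [0.5401 0.0342 0.1389] jawyaw -0.551 zaxis [ 0.004 -0.    -1.   ] F [0.1 0.6 0.2] T [0.01 0.02 0.03] w 0.449
```

View pics/c_s9.png

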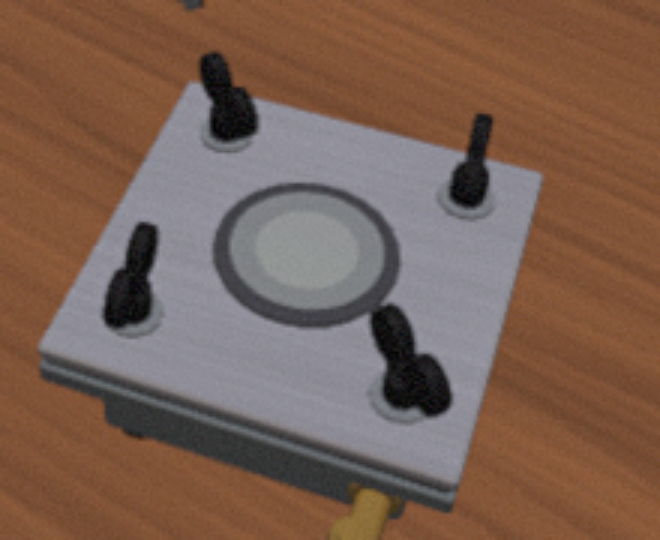

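Both tightened screws point at the middle (yaw 1.051 and 1.082). The other two are unchanged, and the gripper is clear of everything. Handing in.

```bash
python3 -c "
from bench import env
print(env.hand_in())"
```

```text
the job is handed in; nothing more can be done
None
```

I tightened the wing screw by the nipple first, then the diagonally opposite one, and handed the job in at about 12 s of robot time; `env.hand_in()` gave no verdict.

| Screw | Wing yaw in the last picture (rad) | Value worked out from it (rad) | Needed |
|---|---|---|---|
| By the nipple | 1.051 | about 1.30 | above 1.12 |
| Opposite | 1.082 | about 1.27 | above 1.12 |
| Other two | 0.31 and 0.34 | about 0.44 to 0.47 | below 0.8 |

- **Other two screws:** they showed no movement between the first and last pictures.
- **Hand clear:** the gripper stood open above the opposite screw with no force beyond sensor noise.
- **Missed first grasp:** the fingers closed on nothing because the real fingertips stand about 43 mm higher than the reported TCP. I measured that in the depth picture, went lower and gripped. Nothing had been touched.
- **Grip reading:** the opening reading suggested 12 mm at the nipple screw and 8 mm at the opposite one, against wings 9 mm thick. I did not look into this, and both screws turned fully.

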